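# Key the sample beakers into the wash stand and scrub them out

## Robot

A 6-joint arm with a two-finger parallel gripper is mounted at the origin on the work surface. World frame = base frame: x ahead of the robot, y to its left, z up, the work surface at z = 0. Lengths are in m, angles in degrees, forces in N, time in s.
With the tool pointing down it reaches from about 0.25 to 0.775 m from the base axis. Payload 4 kg.
Tool frame: the origin (TCP) lies midway between the tips of the shut fingers; the grasp point (between the pads) lies 19 mm behind it; z points along the fingers, y is the line along which they close (so a half turn about z gives the same grasp; the last joint's range is limited). The gripper opens to 85 mm and grips with 20 to 120 N. Pads are 22 mm wide; open, the fingers measure 114 mm over their backs; the gripper's body (76 mm by 85 mm) begins 54 mm behind the grasp point. The pads swing forward as they close: fully open they stand 13 mm farther back than shut.
Start: joints at [-73.745, 4.996, 78.535, -0, 96.463, -5.907], TCP at [0.207, -0.509, 0.231] pointing down, gripper open.
Joint ranges: [-177.83, 177.83], [-43.37, 116.18], [15.69, 146.23], [-61.86, 241.86], [9.47, 152.12], [-147.06, 147.06]. Speed limits (degrees/s): [159.86, 159.86, 180, 180, 180, 180].

## Interface

Orientations are given as [roll, pitch, yaw] about the fixed x, y, z axes, in that order (R = Rz(yaw) Ry(pitch) Rx(roll)).
In Python, from rig import arm, readout, capture gives the robot as it stands (arm), with the cameras as plain functions and the readings (readout). Calls block until the motion is done:
- arm.move_pose(position, orientation): joint-space move of the TCP to a pose.
- arm.move_linear(position, attitude=None, feed=0.15): straight line of the TCP; attitude=None keeps the orientation; feed is the mean speed in m/s.
- arm.move_j(angles): joint-space move.
- arm.move_gripper(opening, newtons=None): opening from 0.0 (shut) to 1.0 (fully open); newtons is the grip in N (None keeps the last); returns when the fingers have stopped.
- arm.hold(seconds).
- arm.ik(position, orientation): joint angles nearest the present ones, or None.
- capture(name): name is "scene" or "top" or "wrist"; returns a dict with "color" (384x512x3 uint8, blue, green, red), "mtx" (3x3 intrinsics, pixels), "R" (3x3) and "t" (3): a world point X has camera coordinates R X + t. Camera axes: x right, y down, z forward; pixel columns grow to the right and rows downward; lengths in m; the calibration is good to about 2 mm. A picture is of the moment at which its call begins. There is no depth.
A pose or a line that the arm cannot do raises arm.MotionError and nothing moves.
- arm.job_done(): hands the job in; it is judged then, once.
Readings, each from a call of its own:
- readout.read_t(): time.
- readout.read_q(): joint angles.
- readout.read_qvel(): joint speeds.
- readout.read_joint_efforts(): joint torques, N m.
- readout.read_ee_pos(): TCP position.
- readout.read_ee_rot(): TCP orientation.
- readout.read_contact_force(): force on the tool from outside, world axes, zero at the start.
- readout.read_wrist_torque(): the same for the moment, N m.
- readout.read_width(): opening from 0.0 (shut) to 1.0 (fully open).
- readout.read_gripper_force(): force on a finger pad.
Only numpy, scipy, OpenCV 4.12 (cv2) and the standard library are available. Lean on these libraries where they do the work, as an engineer would, in place of code of your own. Each camera call takes 0.05 s, during which the arm holds its last target. There are 200 camera calls.

## Task

Set every sample beaker on the bench upright and fully home in the wash stand, one to a pocket, its foot lug down in the pocket's slot. Once all are in, scrub them one after another with the brush, cleanest water first (green, then yellow, then red, passing over any that is not there): in each, push the brush down to the bottom, draw it up at least half way, and push it down to the bottom again. Finally stand the brush back in its pot, with the beakers still home in the stand and the bottles, jar and dishes around left alone.

Things in the scene. Friction and masses are not known exactly. Their poses are not given: they have to be found in the camera images.
- stand: grey wash stand fixed to the bench: plate 130 (x) by 335 (y) mm, 12 mm thick, with three blue pockets 105 mm apart along its y axis: round walls 16 mm high, inner diameter 59 mm, each with a slot 16 mm wide between white cheeks that opens to the stand's +x (away from the robot). A beaker sinks in only with its lug over the slot. Origin: centre of the underside; z up
- pocket0 (a point): centre of the floor of pocket 0 (12 mm above the bench), pockets 0, 1, 2 lie at -105, 0, +105 mm along the stand's y; axes as the stand's. A seated beaker's origin is at this point and its x axis along the stand's x
- pocket1 (a point): centre of the floor of pocket 1 (12 mm above the bench), pockets 0, 1, 2 lie at -105, 0, +105 mm along the stand's y; axes as the stand's. A seated beaker's origin is at this point and its x axis along the stand's x
- pocket2 (a point): centre of the floor of pocket 2 (12 mm above the bench), pockets 0, 1, 2 lie at -105, 0, +105 mm along the stand's y; axes as the stand's. A seated beaker's origin is at this point and its x axis along the stand's x
- beaker_green: white round beaker, loose, 115 mm high, 54 mm outside diameter, 180 g, with green foot, lug and grip flats. May be absent (None from the start). Origin: centre of its underside; z up; x points along the lug on the foot, 12 mm wide and high, reaching 42 mm from the axis. The two grip flats face +y and -y, 60 mm apart over both, 26 mm wide (x), 65 to 109 mm above the underside
- beaker_yellow: white round beaker, loose, 115 mm high, 54 mm outside diameter, 180 g, with yellow foot, lug and grip flats. May be absent (None from the start). Origin: centre of its underside; z up; x points along the lug on the foot, 12 mm wide and high, reaching 42 mm from the axis. The two grip flats face +y and -y, 60 mm apart over both, 26 mm wide (x), 65 to 109 mm above the underside
- beaker_red: white round beaker, loose, 115 mm high, 54 mm outside diameter, 180 g, with red foot, lug and grip flats. May be absent (None from the start). Origin: centre of its underside; z up; x points along the lug on the foot, 12 mm wide and high, reaching 42 mm from the axis. The two grip flats face +y and -y, 60 mm apart over both, 26 mm wide (x), 65 to 109 mm above the underside
- beaker_green_in (a point): centre of the inner floor of the green beaker, 16 mm above its underside; inside diameter 47 mm; the rim is 99 mm above this point
- beaker_yellow_in (a point): centre of the inner floor of the yellow beaker, 16 mm above its underside; inside diameter 47 mm; the rim is 99 mm above this point
- beaker_red_in (a point): centre of the inner floor of the red beaker, 16 mm above its underside; inside diameter 47 mm; the rim is 99 mm above this point
- brush: bottle brush, loose, standing upright in its pot, 195 mm long, 120 g: a blue and white round head 32 mm in diameter from 0 to 85 mm (its bristles are visual, the stiff core is 28 mm), a thin steel shaft, and an orange square grip 22 by 22 mm from 125 to 195 mm. Origin: centre of the flat lower end of the head; z points up the handle; the grip's faces look along x and y
- pot: steel brush pot fixed to the bench, 75 mm high, 52 mm outside and 44 mm inside diameter, on a dark disc foot 84 mm in diameter, 4 mm high. Origin: centre of its underside
- pot_in (a point): centre of the pot's inner floor, 6 mm above the bench
- jar: amber jar, 72 mm in diameter, 85 mm high, a bystander; origin under its centre
- sample_bottle: white capped sample bottle, 66 mm in diameter, 150 mm high, a bystander; origin under its centre
- spray: green spray bottle with a white head, 60 mm in diameter, 160 mm high, a bystander; origin under its centre
- dish0: flat culture dish (dish2 lies on dish0), 90 mm in diameter, 14 mm high, a bystander; origin under its centre
- dish1: flat culture dish (dish2 lies on dish0), 90 mm in diameter, 14 mm high, a bystander; origin under its centre
- dish2: flat culture dish (dish2 lies on dish0), 90 mm in diameter, 14 mm high, a bystander; origin under its centre

How it is judged:
By the outcome, as a careful person would: the job done as asked, in the order asked, and still so for the second after the job is handed in, with the robot touching nothing.
Of beaker_green, beaker_yellow, beaker_red only 2 to 3 are there at a start; the rules pass over those that are not, and their reading is None.
At some moment in a run one of beaker_green, beaker_yellow, beaker_red may be knocked a few centimetres aside while the robot is not near it.
It also fails if it takes over 210 s, if anything falls off the work surface, if the arm or the gripper's body presses on something with over 40 N, if the wrist force passes 120 N, or if a joint passes its speed limit or range.

## Working session

There is one attempt and no reset: what is moved stays moved. The work goes in short steps, each a Python script; the robot and the scene stay as the last script left them, time stands still between calls to the robot, and variables do not carry over. Pictures are saved under pics/ and viewed, at most 14 in all, crops included, and the job is handed in when it is done.

```bash
ls; mkdir -p pics
python3 - <<'E'
from rig import arm, readout, capture
import cv2,numpy as np
for n in("scene","top"):
    c=capture(n); cv2.imwrite(f"pics/{n}0.png",cv2.resize(c["color"],(800,600),interpolation=cv2.INTER_CUBIC))
    print(n,c["mtx"].round(1).tolist(),c["R"].round(4).tolist(),c["t"].round(4).tolist(),(-c["R"].T@c["t"]).round(3))
print(readout.read_t(),readout.read_ee_rot(),readout.read_width())
E
```

```text
pics
rig.py
scene [[449.5, 0.0, 262.5], [0.0, 449.5, 189.6], [0.0, 0.0, 1.0]] [[-0.6831, 0.7303, -0.0027], [0.6078, 0.5665, -0.5565], [-0.4049, -0.3818, -0.8309]] [0.3272, -0.2646, 1.5344] [1.006 0.497 1.129]
top [[452.3, 0.0, 256.4], [0.0, 452.3, 195.2], [0.0, 0.0, 1.0]] [[0.0001, -1.0, 0.0086], [-0.9923, -0.0012, -0.1239], [0.1239, -0.0085, -0.9923]] [-0.012, 0.5067, 1.4011] [3.290e-01 1.000e-03 1.453e+00]
0.1 [-1.79886450e+02 -9.93744183e-03  2.21627953e+01] 1.0017891637047103
```

View pics/scene0.png

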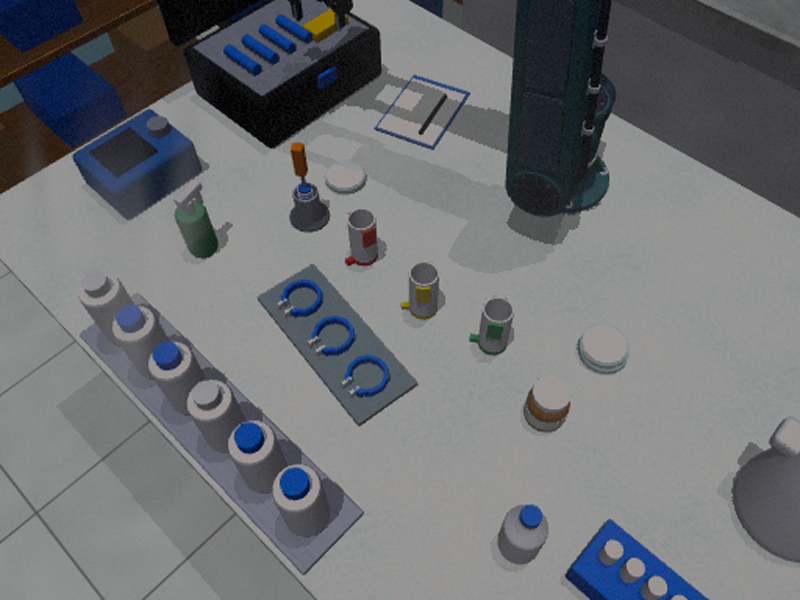

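View pics/top0.png

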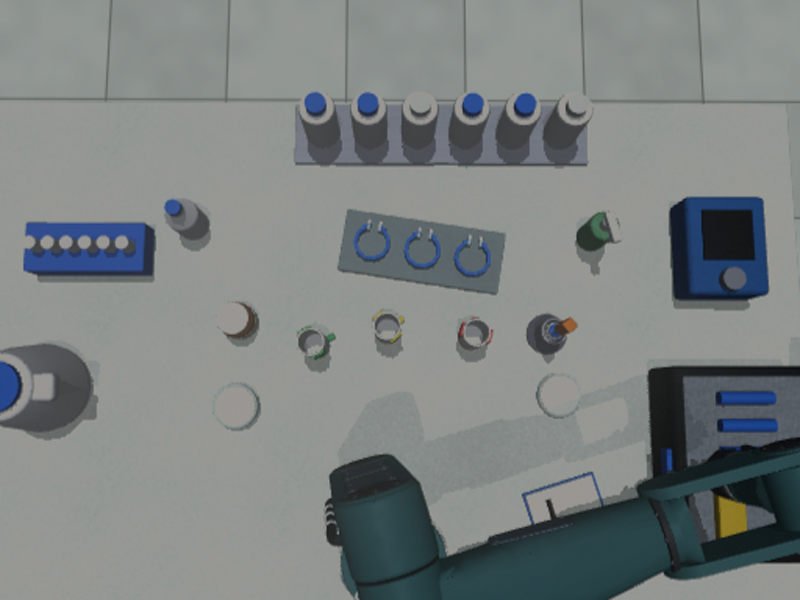

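Both views show three upright beakers: green (top 315,342), yellow (388,326) and red (475,333). The pot with the brush is at (549,333), and the stand pockets are at (372,243), (421,250) and (472,258). Next I'll get rough positions, then use wrist views.

```bash
cat > h.py <<'E'
from rig import arm, readout, capture
import cv2,numpy as np
from scipy.optimize import minimize,least_squares
from scipy.spatial.transform import Rotation as Rn
def ray(c,uv,z):
    d=c["R"].T@np.linalg.solve(c["mtx"],[*uv,1.]); o=-c["R"].T@c["t"]
    return o+d*(z-o[2])/d[2]
def proj(c,P):
    p=(np.atleast_2d(P)@c["R"].T+c["t"])@c["mtx"].T
    return p[:,:2]/p[:,2:]
def tri(obs):
    """least squares meeting point of rays [(cam,uv),...]"""
    A=np.zeros((3,3));b=np.zeros(3)
    for c,uv in obs:
        d=c["R"].T@np.linalg.solve(c["mtx"],[*uv,1.]);d/=np.linalg.norm(d);M=np.eye(3)-np.outer(d,d)
        A+=M;b+=M@(-c["R"].T@c["t"])
    return np.linalg.solve(A,b)
def down(yaw): return [180,0,yaw]
E
python3 - <<'E'
from h import *
t=capture("top")
for n,uv,z in[("g",(315,342),.1),("y",(388,326),.1),("r",(475,333),.1),("brushtop",(568,325),.19),("pot",(549,333),.04),("p",(372,243),.028),("p",(421,250),.028),("p",(472,258),.028),("jar",(235,320),.085),("dish",(558,395),.014),("dish2",(236,406),.028),("spray",(608,228),.16)]:
    print(n,ray(t,np.array(uv)*.64,z).round(3))
for i,(x,y) in enumerate([(.42,.12),(.42,-.12),(.5,-.0)]):
    arm.move_pose([x-.04,y,.42],down(0))
    c=capture("wrist");np.savez(f"w{i}.npz",**c);print(readout.read_ee_pos(),readout.read_ee_rot(),c["R"].round(3).tolist(),-c["R"].T@c["t"],c["mtx"].tolist())
    cv2.imwrite(f"pics/w{i}.png",c["color"])
im=[cv2.imread(f"pics/w{i}.png") for i in range(2)]
cv2.imwrite("pics/w01.png",cv2.resize(np.hstack(im),(800,300),interpolation=cv2.INTER_AREA))
print(readout.read_t())
for n in("top","scene"):
    np.savez(n+".npz",**capture(n))
E
```

```text
g [0.427 0.153 0.1  ]
y [0.458 0.013 0.1  ]
r [ 0.444 -0.154  0.1  ]
brushtop [ 0.451 -0.311  0.19 ]
pot [ 0.449 -0.31   0.04 ]
p [0.636 0.047 0.028]
p [ 0.621 -0.054  0.028]
p [ 0.605 -0.158  0.028]
jar [0.47  0.31  0.085]
dish [ 0.326 -0.33   0.014]
dish2 [0.304 0.316 0.028]
spray [ 0.637 -0.399  0.16 ]
[0.38026033 0.11952771 0.41957741] [ 1.79983285e+02  4.87983729e-02 -6.43973254e-02] [[-0.002, -1.0, 0.0], [-0.948, 0.002, 0.318], [-0.318, 0.0, -0.948]] [0.46125    0.11876033 0.56300504] [[326.2205882160535, 0.0, 261.8909843441131], [0.0, 326.2205882160535, 196.53363752967644], [0.0, 0.0, 1.0]]
[ 0.38019917 -0.11919466  0.42016962] [-1.79977878e+02 -2.63328353e-02  7.99319475e-02] [[-0.001, -1.0, -0.0], [-0.949, 0.001, 0.317], [-0.317, 0.001, -0.949]] [ 0.46095216 -0.12044334  0.56356605] [[326.2205882160535, 0.0, 261.8909843441131], [0.0, 326.2205882160535, 196.53363752967644], [0.0, 0.0, 1.0]]
[0.45977469 0.0005727  0.42021408] [ 1.79972994e+02 -7.81589163e-03  8.52882938e-02] [[0.002, -1.0, 0.001], [-0.948, -0.002, 0.317], [-0.317, -0.001, -0.948]] [0.54096642 0.00095964 0.56336868] [[326.2205882160535, 0.0, 261.8909843441131], [0.0, 326.2205882160535, 196.53363752967644], [0.0, 0.0, 1.0]]
4.3
```

View pics/w01.png

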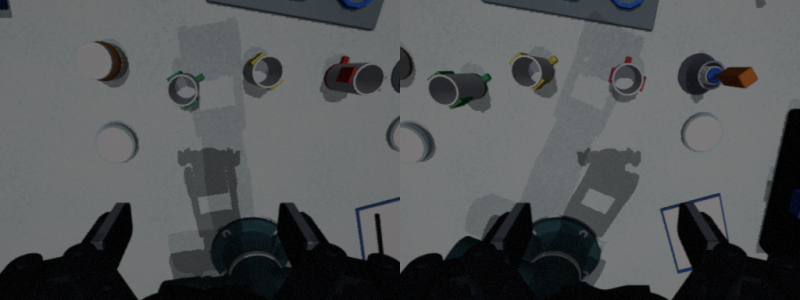

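```bash
cat >> h.py <<'E'
HUE={"green":(40,90),"yellow":(20,36),"red":(170,8)}
def cmask(img,col,smin=90,vmin=25):
    h,s,v=cv2.split(cv2.cvtColor(cv2.GaussianBlur(img,(3,3),0),cv2.COLOR_BGR2HSV)); a,b=HUE[col]
    m=((h>=a)&(h<=b)) if a<b else ((h>=a)|(h<=b))
    return (m&(s>smin)&(v>vmin)).astype(np.uint8)
th=np.linspace(0,2*np.pi,40,endpoint=False)
def cyl(r,z0,z1): return np.array([[r*np.cos(a),r*np.sin(a),z] for z in(z0,z1) for a in th])
def box(x0,x1,y0,y1,z0,z1): return np.array([[x,y,z] for x in(x0,x1) for y in(y0,y1) for z in(z0,z1)])
def render(c,p,S=2):
    """coverage of coloured parts of a beaker with pose p=(x,y,z,yaw deg) (S times oversampled)"""
    T=Rn.from_euler("z",p[3],degrees=True).as_matrix(); o=np.array(p[:3])
    im=np.zeros((384*S,512*S),np.uint8); cam=T.T@(-c["R"].T@c["t"]-o)
    def draw(P,v):
        q=cv2.convexHull(((proj(c,P@T.T+o)+.5)*S*16-8).astype(np.int32)); cv2.fillConvexPoly(im,q,v,shift=4)
    L=box(.02,.042,-.006,.006,0,.012); F=[box(-.013,.013,.026,.03,.065,.109),box(-.013,.013,-.03,-.026,.065,.109)]
    near=F[0] if cam[1]>0 else F[1]; far=F[1] if cam[1]>0 else F[0]
    draw(cyl(.027,0,.010),255)
    if cam[0]<0: draw(L,255)
    draw(far,255); draw(cyl(.027,.010,.115),0); draw(near,255)
    if cam[0]>=0: draw(L,255)
    return cv2.resize(im,(512,384),interpolation=cv2.INTER_AREA)/255.
def fitb(cams,col,p0,freez=True):
    ms=[]
    for c in cams:
        m=cmask(c["color"],col); u=proj(c,[[p0[0],p0[1],.05]])[0]; s=c["mtx"][0,0]*.09/ (c["R"]@np.array([p0[0],p0[1],.05])+c["t"])[2]
        k=np.zeros_like(m); cv2.circle(k,(int(u[0]),int(u[1])),int(s),1,-1); m=m*k
        if m.sum()>15: ms.append((c,cv2.GaussianBlur(m.astype(float),(0,0),1.5)))
    f=lambda q:sum(np.abs(cv2.GaussianBlur(render(c,q),(0,0),1.5)-m).sum()/m.sum() for c,m in ms)/len(ms)
    g=lambda q:f([q[0],q[1],q[2] if freez else p0[2],q[-1]])
    best=None
    for y in range(-180,180,30):
        q0=np.array([p0[0],p0[1],p0[2],y] if freez else [p0[0],p0[1],y],float); n=len(q0)
        sx=np.vstack([q0]+[q0+np.eye(n)[i]*([.015,.015,.006,20] if freez else [.015,.015,20])[i] for i in range(n)])
        r=minimize(g,q0,method="Nelder-Mead",options=dict(initial_simplex=sx,maxiter=60))
        if best is None or r.fun<best.fun: best=r
    r=minimize(g,best.x,method="Nelder-Mead",options=dict(maxiter=150,initial_simplex=np.vstack([best.x]+[best.x+np.eye(n)[i]*([.003,.003,.003,4] if freez else [.003,.003,4])[i] for i in range(n)])))
    return r.x,r.fun,len(ms)
E
python3 - <<'E'
from h import *
import time
L=lambda n:dict(np.load(n+".npz"))
W=[L(f"w{i}") for i in range(3)]
for col,p in dict(green=(.427,.153),yellow=(.458,.013),red=(.444,-.154)).items():
    for cs in (W[:2],W+[L("top")]) :
        t=time.time();x,f,n=fitb(cs,col,[*p,0.0]);print(col,x.round(4),round(f,3),n,round(time.time()-t,1))
for i,(x,y) in enumerate([(.6,-.0),(.57,-.13)]):
    arm.move_pose([x,y,.36],down(0))
    np.savez(f"s{i}.npz",**capture("wrist"))
im=[L(f"s{i}")["color"] for i in range(2)]
cv2.imwrite("pics/s01.png",cv2.convertScaleAbs(cv2.resize(np.vstack([i[:300] for i in im]),(512,600)),alpha=1.8))
E
```

```text
green [4.254000e-01 1.581000e-01 4.000000e-04 1.171621e+02] 1.127 2 12.9
green [4.260000e-01 1.574000e-01 1.300000e-03 1.172162e+02] 1.135 3 18.2
yellow [ 4.55900e-01  1.22000e-02  7.00000e-04 -4.77633e+01] 0.6 2 12.2
yellow [ 4.55400e-01  1.28000e-02  3.00000e-04 -4.98217e+01] 0.647 3 19.1
red [ 4.42800e-01 -1.58600e-01  2.90000e-03 -1.56948e+01] 0.537 2 13.6
red [ 4.42900e-01 -1.58900e-01  2.40000e-03 -1.56479e+01] 0.513 3 23.6
```

View pics/s01.png

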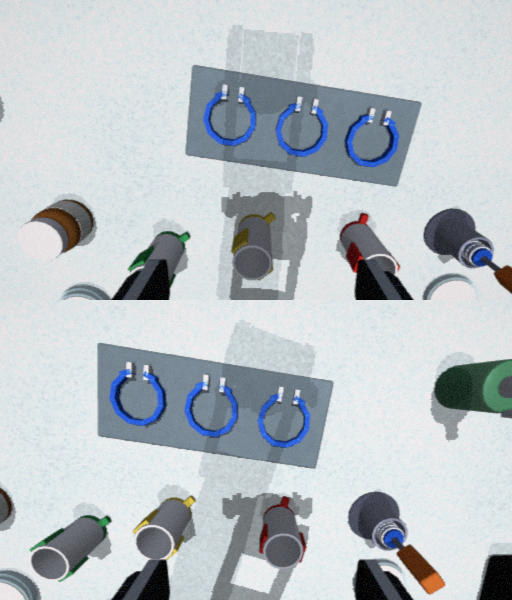

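The stand is clear: pockets at (230,118), (302,128) and (372,140) in the upper half, lugs' slots facing up (+x). The fit residuals are poor, so I'll compare mask against model.

Run:
```python
from h import *
L=lambda n:dict(np.load(n+".npz"))
P=dict(green=[.426,.157,0,-63],yellow=[.456,.012,0,-48],red=[.443,-.1586,0,-15.7])
rows=[]
for n in("w0","w1","s1"):
    c=L(n);r=[]
    for k,p in P.items():
        u=proj(c,[[p[0],p[1],.05]])[0].astype(int);m=cmask(c["color"],k)*255;g=(render(c,p)*255).astype(np.uint8)
        a=cv2.convertScaleAbs(c["color"],alpha=2);b=cv2.merge([m*0,m,g])
        o=[]
        for q in(a,b):
            q=cv2.copyMakeBorder(q,40,40,40,40,cv2.BORDER_CONSTANT)[u[1]:u[1]+80,u[0]:u[0]+80];o.append(cv2.resize(q,(133,133),interpolation=cv2.INTER_NEAREST) if q.size else np.zeros((133,133,3),np.uint8))
        r.append(np.hstack(o))
    rows.append(np.hstack(r))
cv2.imwrite("pics/dbg.png",np.vstack(rows))
```

```text
(no output)
```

View pics/dbg.png

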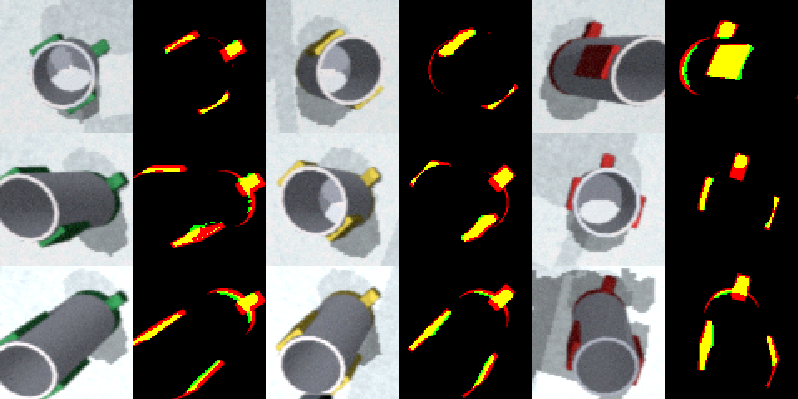

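```bash
sed -i 's/smin=90,vmin=25/smin=75,vmin=20/; s/box(.02,.042/box(.026,.042/; s/if cam\[0\]<0: draw/if cam[0]<.027: draw/; s/if cam\[0\]>=0: draw/if cam[0]>=.027: draw/; s/cyl(.027,0,.010)/cyl(.027,0,.008)/; s/cyl(.027,.010,.115)/cyl(.027,.008,.115)/' h.py
python3 - <<'E'
from h import *
L=lambda n:dict(np.load(n+".npz"))
W=[L(n) for n in("w0","w1","s1")]
for col,p in dict(green=(.427,.153),yellow=(.458,.013),red=(.444,-.154)).items():
    x,f,n=fitb(W,col,[*p,0.0]);print(col,x.round(4),round(f,3),n)
    for c in (W[:2],W[1:]): print("   ",fitb(c,col,[*x[:2],0.0],False)[0].round(4))
# stand: blue rings -> fill+moments ; plate corners
for n in("s0","s1","w2"):
    c=L(n);h,s,v=cv2.split(cv2.cvtColor(c["color"],cv2.COLOR_BGR2HSV))
    m=((h>100)&(h<125)&(s>150)&(v>50)).astype(np.uint8)
    for k in cv2.findContours(m,cv2.RETR_EXTERNAL,cv2.CHAIN_APPROX_NONE)[0]:
        x,y,w,hh=cv2.boundingRect(k)
        if w>25 and hh>25: 
            e=cv2.fitEllipse(cv2.convexHull(k));print(n,np.round(e[0],1),np.round(e[1],1),ray(c,e[0],.020).round(4))
E
```

```text
green [ 4.24900e-01  1.58600e-01  2.80000e-03 -5.80602e+01] 0.521 3
    [  0.4256   0.1581 -59.911 ]
    [  0.4251   0.16   -57.9064]
yellow [ 4.55000e-01  1.31000e-02  4.00000e-04 -4.84592e+01] 0.374 3
    [ 4.55600e-01  1.23000e-02 -4.85906e+01]
    [ 4.55400e-01  1.35000e-02 -4.94693e+01]
red [ 4.42600e-01 -1.59400e-01  2.00000e-04 -1.52625e+01] 0.281 3
    [  0.4426  -0.1595 -15.4905]
    [  0.4427  -0.1589 -16.4277]
s0 [372.2 139.7] [50.1 55.5] [ 0.6065 -0.1646  0.02  ]
s0 [301.7 128.8] [51.4 54.8] [ 0.6226 -0.0597  0.02  ]
s0 [229.5 117.5] [52.4 55.4] [0.639  0.0453 0.02  ]
s1 [283.7 119.8] [51.4 55.1] [ 0.6066 -0.1632  0.02  ]
s1 [211.1 108.1] [52.5 56.2] [ 0.6233 -0.0583  0.02  ]
s1 [136.7  96.3] [52.3 59.3] [0.6398 0.0469 0.02  ]
w2 [371.4  40.7] [49.1 58.2] [ 0.6083 -0.1651  0.02  ]
w2 [302.5  28.6] [49.9 58.4] [ 0.6245 -0.06    0.02  ]
w2 [231.9  17.3] [50.6 56.8] [0.6395 0.0454 0.02  ]
```

```bash
cat >> h.py <<'E'
YS=-8.95
ex=np.array([np.cos(np.radians(YS)),np.sin(np.radians(YS))]); ey=np.array([-ex[1],ex[0]])
def look(b,col):
    cs=[]
    for dy in(-.06,.06):
        arm.move_pose([b[0]-.07,b[1]+dy,.34],down(0)); arm.hold(.15); cs.append(capture("wrist"))
    return fitb(cs,col,[b[0],b[1],0.])
def near(yaw,lo=-95,hi=95):
    while yaw>hi: yaw-=180
    while yaw<lo: yaw+=180
    return yaw
def pick(b,yaw,h=.068):
    """yaw: tool yaw, -90..90 or so"""
    arm.move_gripper(1.0); arm.move_pose([b[0],b[1],.24],down(yaw)); arm.move_linear([b[0],b[1],b[2]+h],feed=.12)
    arm.move_gripper(0.,45); arm.hold(.2); print("grip",readout.read_width(),readout.read_gripper_force(),readout.read_contact_force().round(1) if hasattr(readout.read_contact_force(),'round') else readout.read_contact_force())
    p=np.array(readout.read_ee_pos()); arm.move_linear([p[0],p[1],.26],feed=.15)
    print("lifted",readout.read_width(),readout.read_t())
def place(pk,yaw,h=.068,floor=.012):
    """lower into the pocket, feeling sideways when it binds"""
    arm.move_pose([*pk,.24],down(yaw)); arm.move_linear([*pk,h+.034],down(yaw),feed=.12); arm.hold(.3)
    f0=np.array(readout.read_contact_force()); z=h+.034; off=np.zeros(2)
    S=[np.array(s)*1e-3 for s in[(0,0),(1.5,0),(-1.5,0),(0,1.5),(0,-1.5),(1.5,1.5),(-1.5,-1.5),(1.5,-1.5),(-1.5,1.5),(3,0),(-3,0),(0,3),(0,-3)]]; k=0
    while z>h+floor-.004:
        z-=.002; arm.move_linear([*(pk+off),z],feed=.04); arm.hold(.05); f=np.array(readout.read_contact_force())-f0
        if abs(f[2])>10:
            if z<h+floor+.004: break
            k+=1
            if k>=len(S): print("stuck");return False
            z+=.004; arm.move_linear([*(pk+off),z],feed=.05); off=S[k][0]*ex+S[k][1]*ey; arm.move_linear([*(pk+off),z],feed=.05)
    print("bottom z",round(z-h,4),"off",off,"f",f.round(1),"k",k,readout.read_width()); return True
def letgo(up=.24):
    arm.move_gripper(1.0); p=np.array(readout.read_ee_pos()); arm.move_linear([p[0],p[1],up],feed=.2); print("t",readout.read_t())
E
python3 - <<'E'
from h import *
L=lambda n:dict(np.load(n+".npz"))
s0,s1,w2=L("s0"),L("s1"),L("w2")
O=[[(372.2,139.7),(283.7,119.8),(371.4,40.7)],[(301.7,128.8),(211.1,108.1),(302.5,28.6)],[(229.5,117.5),(136.7,96.3),(231.9,17.3)]]
P=np.array([tri([(s0,o[0]),(s1,o[1]),(w2,o[2])]) for o in O]);print(P.round(4),np.diff(P,axis=0).round(4))
x,f,n=look((.425,.1585),"green");print(x.round(4),f,n)
np.savez("green.npz",x=x)
print(arm.ik([x[0],x[1],.068],down(near(x[3]))))
E
```

```text
[[ 0.6074 -0.1628  0.0265]
 [ 0.6235 -0.0592  0.0262]
 [ 0.6394  0.0453  0.0232]] [[ 0.0162  0.1036 -0.0002]
 [ 0.0158  0.1044 -0.003 ]]
[ 4.24800e-01  1.58000e-01 -3.00000e-03 -5.75262e+01] 0.37523323386722496 2
None
```

```bash
cat >> h.py <<'E'
C0=np.array([.6234,-.0589])
def pocket(k): return C0+(k-1)*.105*ey
E
python3 - <<'E'
from h import *
print(readout.read_q())
for n,b,yaw in(("g",(.425,.158),-57.5),("y",(.455,.013),-48.5),("r",(.4427,-.159),-15.5)):
    for d in(-180,0,180): print(n,yaw+d,[arm.ik([*b,z],down(yaw+d)) for z in(.065,.24)])
for k in range(3):
    for d in(0,180,-180): print(k,d,[arm.ik([*pocket(k),z],down(YS+d)) for z in(.065,.24)])
E
```

```text
[ 2.36806052e+01 -1.18131448e+01  8.22005165e+01 -1.73082513e-02
  1.09589815e+02  1.13792975e+02]
g -237.5 [array([ 13.22246009,  -1.78621502, 104.91364801,   0.        ,
        76.87256701, -19.27753991]), array([ 13.22246009,  -7.53872104,  89.84923032,   0.        ,
        97.68949072, -19.27753991])]
g -57.5 [None, None]
g 122.5 [array([ 13.22246009,  -1.78621502, 104.91364801,   0.        ,
        76.87256701, -19.27753991]), array([ 13.22246009,  -7.53872104,  89.84923032,   0.        ,
        97.68949072, -19.27753991])]
y -228.5 [array([ -5.50634692,  -1.55587099, 104.68980592,   0.        ,
        76.86606507, -47.00634692]), array([ -5.50634692,  -7.3076644 ,  89.64451839,   0.        ,
        97.663146  , -47.00634692])]
y -48.5 [array([-5.50634692e+00, -1.55587099e+00,  1.04689806e+02, -2.54444375e-14,
        7.68660651e+01,  1.32993653e+02]), array([-5.50634692e+00, -7.30766440e+00,  8.96445184e+01, -2.54444375e-14,
        9.76631460e+01,  1.32993653e+02])]
y 131.5 [array([ -5.50634692,  -1.55587099, 104.68980592,   0.        ,
        76.86606507, -47.00634692]
[... 2082 characters left out ...]
      ,
        98.9158586 , -91.63342699])]
2 0 [array([-1.05563751e+00,  2.11946320e+01,  7.82595268e+01, -2.54444375e-14,
        8.05458412e+01,  9.78943625e+01]), array([-1.05563751e+00,  1.67323385e+01,  6.38757473e+01, -2.54444375e-14,
        9.93919142e+01,  9.78943625e+01])]
2 180 [array([ -1.05563751,  21.194632  ,  78.25952681,   0.        ,
        80.54584119, -82.10563751]), array([ -1.05563751,  16.73233852,  63.87574729,   0.        ,
        99.39191419, -82.10563751])]
2 -180 [array([ -1.05563751,  21.194632  ,  78.25952681,   0.        ,
        80.54584119, -82.10563751]), array([ -1.05563751,  16.73233852,  63.87574729,   0.        ,
        99.39191419, -82.10563751])]
```

Run:
```python
from h import *
x=np.load("green.npz")["x"]
pick([x[0],x[1],0.],x[3]+180)
print(place(pocket(2),YS+180))
a=capture("scene");cv2.imwrite("pics/sc1.png",cv2.convertScaleAbs(cv2.resize(a["color"][120:300,130:370],(800,600)),alpha=1.5))
```

```text
grip 0.6977205883542499 49.24112677574158 [0.8 0.3 3.8]
lifted 0.7001147754385972 13.6917
bottom z 0.01 off [-0.00148174  0.00023336] f [-4.2  0.7 11.9] k 2 0.7008135163033908
True
```

View pics/sc1.png

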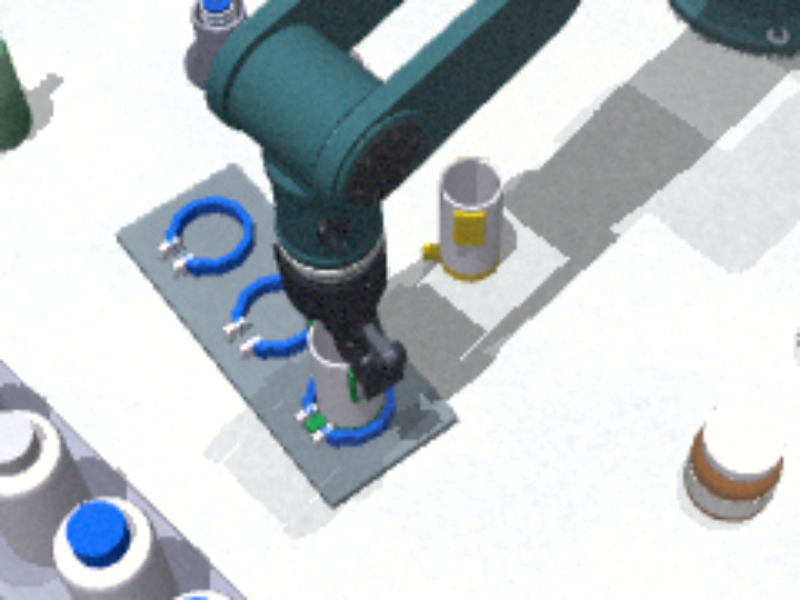

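The green beaker is home, its lug between the cheeks at (317,425). I'll release it and do yellow the same way.

Run:
```python
from h import *
letgo(.25)
x,f,n=look((.455,.013),"yellow");print(x.round(4),round(f,3),n)
d=np.hypot(x[0]-.455,x[1]-.013)
if d<.06 and f<.55:
    pick([x[0],x[1],0.],x[3]%360 if x[3]%360<200 else x[3]+180) if False else pick([x[0],x[1],0.],x[3]+180)
    print(place(pocket(1)-.0008*ex,YS+180)); letgo(.25)
    x,f,n=look((.443,-.159),"red");print(x.round(4),round(f,3),n); np.savez("red.npz",x=x)
```

```text
t 23.5583
[ 4.55600e-01  1.24000e-02 -1.10000e-03 -5.04284e+01] 0.282 2
grip 0.6988734127736416 49.261963963508606 [ 0.9 -0.2  3.7]
lifted 0.7004580137176001 32.6833
bottom z 0.01 off [0. 0.] f [-5.3  1.1 11. ] k 0 0.69356404895727
True
t 40.075
[ 4.4290e-01 -1.5880e-01 -1.9000e-03 -1.4975e+01] 0.229 2
```

Run:
```python
from h import *
x=np.load("red.npz")["x"]
pick([x[0],x[1],0.],x[3]); print(place(pocket(0)-.0008*ex,YS)); letgo(.25)
B=np.array([.45,-.31])
ims=[]
for i,(dx,dy) in enumerate([(-.12,-.05),(-.12,.08),(-.04,.0)]):
    arm.move_pose([B[0]+dx,B[1]+dy,.38],down(0)); arm.hold(.2); c=capture("wrist"); np.savez(f"b{i}.npz",**c)
    u=proj(c,[[*B,.1]])[0].astype(int); print(u)
    p=cv2.copyMakeBorder(c["color"],100,100,100,100,cv2.BORDER_CONSTANT)[u[1]+40:u[1]+160,u[0]+33:u[0]+167]
    ims.append(cv2.resize(p,(268,240),interpolation=cv2.INTER_CUBIC))
s=capture("scene");np.savez("sc2.npz",**s);t=capture("top");np.savez("top2.npz",**t)
print(readout.read_t())
cv2.imwrite("pics/b.png",cv2.convertScaleAbs(np.vstack([np.hstack(ims)[:,:800],cv2.resize(s["color"][80:290,120:390],(800,360))[:, :ims[0].shape[1]*3]]) if ims[0].shape[1]*3==800 else np.vstack([cv2.resize(np.hstack(ims),(800,240)),cv2.resize(s["color"][90:280,110:390],(800,360))]),alpha=1.6))
```

```text
grip 0.699335686647589 49.266300201416016 [0.6 1.5 5.2]
lifted 0.7015488126829952 47.5667
bottom z 0.01 off [0. 0.] f [-8.6  2.3 12. ] k 0 0.6969402297065217
True
t 54.8583
[219  53]
[327  52]
[261 121]
58.1833
```

View pics/b.png

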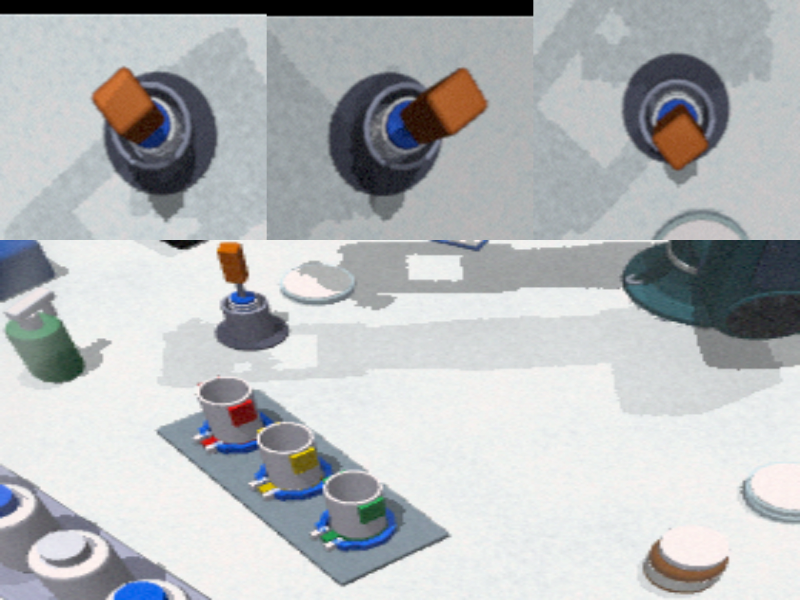

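All three beakers are home with their lugs in the slots. The brush grip is square-on at about 40° in the images. Next I'll fit the grip as a box over all the views.

```bash
cat >> h.py <<'E'
def fitbrush(cams,B,z0=.166):
    ms=[]
    for c in cams:
        h,s,v=cv2.split(cv2.cvtColor(c["color"],cv2.COLOR_BGR2HSV)); m=(((h>=2)&(h<=20))&(s>120)&(v>15)).astype(np.uint8)
        u=proj(c,[[*B,z0]])[0]; r=c["mtx"][0,0]*.08/(c["R"]@np.array([*B,z0])+c["t"])[2]
        k=np.zeros_like(m);cv2.circle(k,(int(u[0]),int(u[1])),int(r),1,-1); m=cv2.morphologyEx(m*k,cv2.MORPH_CLOSE,np.ones((3,3)))
        ms.append((c,cv2.GaussianBlur(m.astype(float),(0,0),1.2)))
    G=box(-.011,.011,-.011,.011,-.035,.035)
    def f(q):
        T=Rn.from_euler("zxy",[q[5],q[3],q[4]],degrees=True).as_matrix(); e=0
        for c,m in ms:
            im=np.zeros((768,1024),np.uint8); cv2.fillConvexPoly(im,cv2.convexHull(((proj(c,G@T.T+q[:3])+.5)*32-8).astype(np.int32)),255,shift=4)
            e+=np.abs(cv2.GaussianBlur(cv2.resize(im,(512,384),interpolation=cv2.INTER_AREA)/255.,(0,0),1.2)-m).sum()/m.sum()
        return e/len(ms)
    best=None
    for y in(0,30,60):
        q=np.array([*B,z0,0,0,y],float)
        for st in(1,.3,.3):
            r=minimize(f,q,method="Nelder-Mead",options=dict(maxiter=250,initial_simplex=np.vstack([q]+[q+np.eye(6)[i]*st*[.01,.01,.01,5,5,15][i] for i in range(6)]))); q=r.x
        if best is None or r.fun<best.fun: best=r
    return best.x,best.fun
E
python3 - <<'E'
from h import *
L=lambda n:dict(np.load(n+".npz"))
W=[L(f"b{i}") for i in range(3)]
for cs in(W,W+[L("sc2"),L("top2")]):
    q,f=fitbrush(cs,(.45,-.31)); T=Rn.from_euler("zxy",[q[5],q[3],q[4]],degrees=True).as_matrix()
    print(q.round(4),round(f,3),"axis",T[:,2].round(3),"foot",(q[:3]-.16*T[:,2]).round(4))
# pot: rim circle (dark foot disc ellipse) for the centre
for c in W:
    h,s,v=cv2.split(cv2.cvtColor(c["color"],cv2.COLOR_BGR2HSV)); bg=np.median(v)
    m=(v<.5*bg).astype(np.uint8); u=proj(c,[[.45,-.31,.0]])[0]; k=np.zeros_like(m);cv2.circle(k,(int(u[0]),int(u[1])),45,1,-1)
    n,l,st,ce=cv2.connectedComponentsWithStats(m*k); i=1+np.argmax(st[1:,4]); cn=max(cv2.findContours((l==i).astype(np.uint8),0,1)[0],key=cv2.contourArea); e=cv2.fitEllipse(cv2.convexHull(cn)); print(np.round(e[0],1),np.round(e[1],1),ray(c,e[0],.004).round(4))
E
```

```text
[ 0.4485 -0.316   0.1614 -0.0868  1.8703 35.8519] 0.135 axis [0.033 0.002 0.999] foot [ 0.4433 -0.3163  0.0015]
[ 0.4505 -0.3179  0.1607 -7.2203 -1.6825 44.4913] 0.752 axis [-0.029  0.126  0.992] foot [ 0.4552 -0.3381  0.002 ]
[232.2  59.7] [55.3 60.9] [ 0.4501 -0.3162  0.004 ]
[321.8  57.5] [56.1 67.7] [ 0.4522 -0.3195  0.004 ]
[265.2 114.9] [51.6 54.2] [ 0.4505 -0.316   0.004 ]
```

Run:
```python
from h import *
b=[.4485,-.316]; y=36
arm.move_pose([*b,.30],down(y)); arm.move_linear([*b,.152],feed=.12); arm.hold(.2)
arm.move_gripper(0.,60); arm.hold(.2); print(readout.read_width(),readout.read_gripper_force(),readout.read_contact_force())
arm.move_linear([*b,.31],feed=.12); arm.hold(.3); print(readout.read_width(),readout.read_contact_force(),readout.read_t(),readout.read_ee_pos())
# hold it over open bench for a look
w=capture("wrist");s=capture("scene");t=capture("top")
for n,c in(("hw",w),("hs",s),("ht",t)): np.savez(n+".npz",**c)
p=np.array(readout.read_ee_pos()); u=proj(s,[p-[0,0,.08]])[0].astype(int)
a=cv2.resize(s["color"][max(0,u[1]-60):u[1]+60,max(0,u[0]-50):u[0]+50],(400,480));q=cv2.resize(w["color"],(400,300));q=cv2.copyMakeBorder(q,0,180,0,0,cv2.BORDER_CONSTANT)
cv2.imwrite("pics/held.png",cv2.convertScaleAbs(np.hstack([a,q]),alpha=1.8))
for z in(.0,-.08,-.146): print(z,proj(w,[p+[0,0,z]])[0].round(0),proj(s,[p+[0,0,z]])[0].round(1))
print(u)
```

```text
0.25206202044703685 58.81211757659912 [-0.84809877  0.80996774  1.15424564]
0.24817210420672026 [-0.49749471  0.96805634 -0.95946051] 62.95 [ 0.44841822 -0.31592233  0.30960219]
0.0 [262. 259.] [184.6  62.6]
-0.08 [262. 204.] [188.7  84.8]
-0.146 [262. 180.] [191.8 101.4]
[188  84]
```

View pics/held.png

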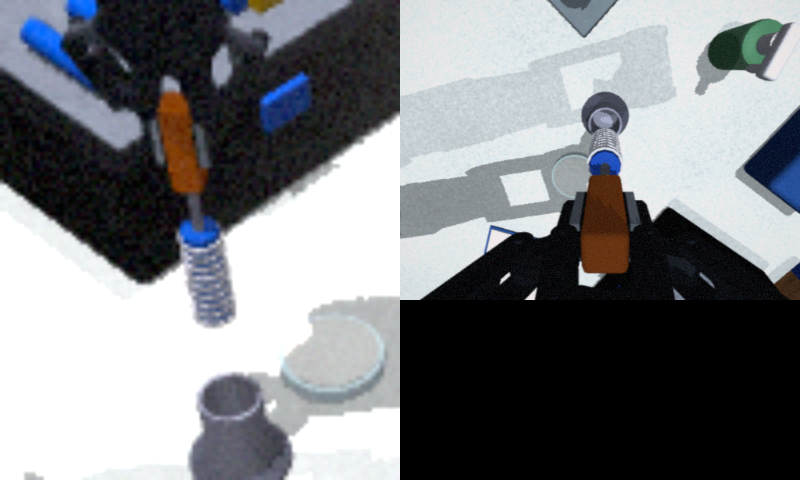

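The brush hangs straight: its lower end is at about scene (191.6,103), against a predicted (191.8,101.4). I'll scrub next.

```bash
cat >> h.py <<'E'
def todepth(xy,ztop,zexp,tol=.006,F=5):
    p=readout.read_ee_pos(); arm.move_linear([*xy,zexp+.010],feed=.10); arm.hold(.2); f0=readout.read_contact_force()[2]; z=zexp+.010
    while z>zexp-tol:
        z-=.002; arm.move_linear([*xy,z],feed=.04); arm.hold(.06); f=readout.read_contact_force()[2]-f0
        if f>F: break
    print("depth",round(z,4),"f",round(f,1),np.round(readout.read_contact_force(),1)); return z
E
python3 - <<'E'
from h import *
h=.146;y=36
for k in(2,1,0):
    xy=pocket(k)-.0008*ex
    arm.move_pose([*xy,.31],down(y)); arm.hold(.2); print(k,np.round(readout.read_ee_pos(),4))
    for i in(0,1):
        z=todepth(xy,.31,.028+h)
        arm.move_linear([*xy,.028+h+.075] if i==0 else [*xy,.31],feed=.12)
    print(readout.read_t(),readout.read_width())
s=capture("scene");cv2.imwrite("pics/sc3.png",cv2.convertScaleAbs(cv2.resize(s["color"][90:300,110:390],(800,600)),alpha=1.6))
E
```

```text
2 [0.6389 0.0436 0.3102]
depth 0.172 f 7.7 [-1.9  0.4  5.6]
depth 0.172 f 5.6 [-1.8  0.1  5.3]
73.2083 0.2492108678119856
1 [ 0.6227 -0.0576  0.3097]
depth 0.172 f 6.5 [-1.2  0.3  6.5]
depth 0.172 f 5.6 [-1.3  0.4  4.8]
82.3083 0.2537035352793565
0 [ 0.6065 -0.1614  0.3099]
depth 0.172 f 5.0 [-1.7  0.4  4.8]
depth 0.172 f 7.2 [-1.1  1.4  6.1]
91.4083 0.24837701132621173
```

View pics/sc3.png

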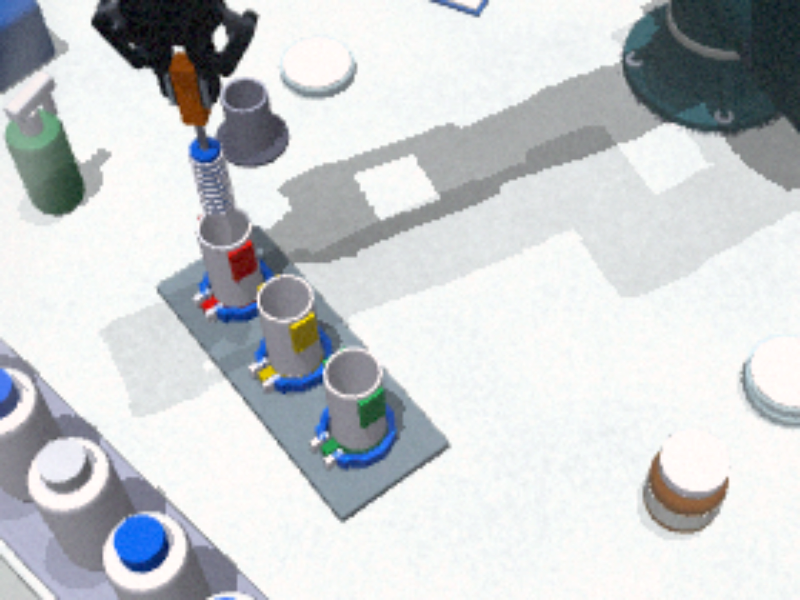

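All the beakers are still home and every scrub touched bottom. I'll stand the brush back in its pot and check.

Run:
```python
from h import *
b=[.4492,-.316]
arm.move_pose([*b,.31],down(36)); arm.hold(.3); arm.move_linear([*b,.235],feed=.1); arm.hold(.1); print(readout.read_contact_force())
todepth(b,.31,.152,F=4)
arm.move_gripper(.6); arm.hold(.3); arm.move_linear([*b,.32],feed=.1)
arm.move_gripper(1.0); arm.move_pose([.30,.0,.38],down(0)); arm.hold(.5)
s=capture("scene");t=capture("top");print(readout.read_t())
cv2.imwrite("pics/end.png",cv2.convertScaleAbs(np.vstack([cv2.resize(s["color"][75:275,110:390],(700,350)),cv2.resize(t["color"][120:260,140:420],(700,250))]),alpha=1.6))
```

```text
[ 0.66698885  0.10072591 -1.1607444 ]
depth 0.15 f 7.8 [-1.8  1.2  6.8]
101.5
```

View pics/end.png

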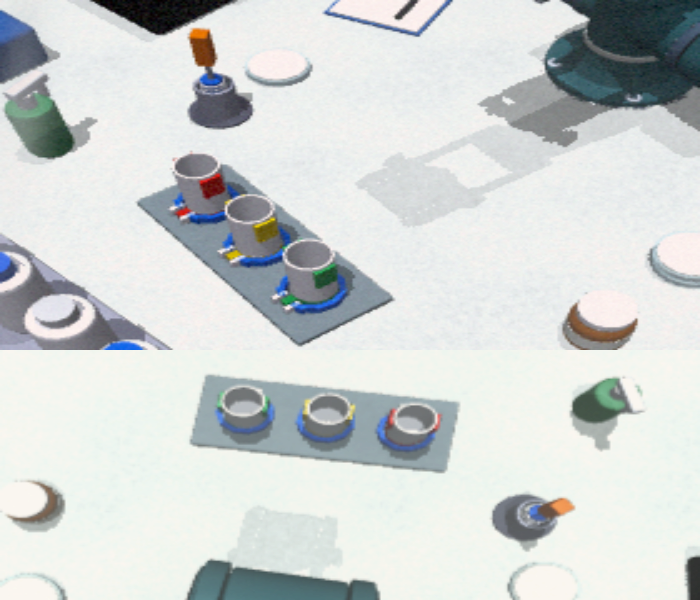

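The pictures show all three beakers home, the brush upright in its pot at scene (205,70), and the bystanders undisturbed, so I'm handing it in.

```bash
python3 -c "
from rig import arm, readout, capture
print(arm.job_done())"
```

```text
the job is handed in; nothing more can be done
None
```

I handed the job in at about 101 s: all three beakers are home in the stand, scrubbed green, yellow, red with the brush touching bottom twice in each, and the brush is back in its pot; the last pictures show nothing else disturbed.

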